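# Wind down the cheese press and take off its crank

### The job

Close the cheese press on the cheese mould: pick up the loose crank, fit it fully down onto the square end of the press spindle and wind it clockwise (seen from above) until the pressure plate sits on the blue follower and the crank will turn no further. Then lift the crank off so that nobody can knock it, and lay it flat on the table, set down and not dropped; leave the red pot, the amber bottle and the jar where they stand.

Things in the scene. Friction and masses are not known exactly. Their poses are not given: they have to be found in the camera images.
- press: cheese press, fixed to the table: dark wooden base 150 x 226 x 28 mm (x by y by z of its frame), drip tray, white perforated mould, two steel posts at y = +-85 mm, across them along y a steel crossbar 206 x 36 mm, its top at z = 182 mm (nuts on the posts to 196 mm). Origin: centre of its underside, z up. Only the spindle and its plate move.
- follower_top (a point): centre of the top of the blue follower disc (84 mm across), 112 mm above the table; the plate must come down onto it
- plate_face (a point): centre of the underside of the steel pressure plate (80 mm across) that hangs on the spindle; its height over follower_top is the gap still to close, about 6 to 12.5 mm at the start
- shaft_seat (a point): on the vertical spindle axis, top of the round shoulder (36 mm across) on which the seated crank's underside rests; 221 mm above the table with the plate fully up, 206 mm when it is home. It turns and sinks with the spindle; its x and y axes are normal to the flats of the square shaft above it.
- shaft_tip (a point): top of the shaft, 28 mm above shaft_seat on the same axis. From the seat up: a square shaft 13 mm across flats, 22 mm tall, then 6 mm more that taper to a square 7 mm across.
- spindle (a joint): turn of the spindle in rad, growing clockwise seen from above; the plate sinks 6 mm per turn (6.283 rad). Stop at 15.708: plate on the follower. It starts 1 to 2.1 turns short of that. It stays where it is left (friction 0.08 N m, about 1.2 N at the crank's grip); at the stop the crank turns no further and the force on the hand rises sharply.
- crank: loose steel crank, 0.2 to 0.3 kg, lying flat on the table, grip up. Origin: centre of the hub's underside; x points along the arm to the grip, z up. Hub: square block 32 x 32 x 32 mm, sides along x and y. Arm: flat bar 18 mm wide, 8 mm thick, its underside level with the hub's.
- crank_hole (a point): centre of the top of the crank's hub, 32 mm above its underside. Here opens the square hole that goes right through the hub along z: 15 mm across flats, sides along the crank's x and y, so 1 mm play each side on the shaft; it fits in any of four positions. The steel is greased and slides easily once the crank is eased back a few degrees from the stop.
- crank_knob (a point): centre of the crank's black upright grip, at x = 70 mm, z = 33 mm in the crank's frame: a cylinder 24 mm across, from z = 10 to 58 mm, turning freely on the arm.
- red_pot: small pot with a red lid, 58 mm across, 50 mm tall, standing right of the press; bystander. Origin: centre of its underside
- amber_bottle: round amber bottle with a black dropper, 66 mm across, 106 mm tall; bystander. Origin: centre of its underside
- jar: glass jar with a red lid, 68 mm across, 135 mm tall; bystander. Origin: centre of its underside
Not all that is in view belongs to the job. Several things look just like the crank: the one meant starts farthest to the robot's right.

How it is judged:
By the outcome, as a careful person would: the job done as asked, in the order asked, and still so for the second after the job is handed in, with the robot touching nothing.
It also fails if it takes over 72 s, if anything falls off the work surface, if the arm or the gripper's body presses on something with over 40 N, if the wrist force passes 120 N, or if a joint passes its speed limit or range.

### The arm

A 6-joint arm with a two-finger parallel gripper is mounted at the origin on the work surface; the furniture and walls round the work are solid. World frame = base frame: x ahead of the robot, y to its left, z up, the work surface at z = 0. Lengths are in m, angles in degrees, forces in N, time in s.
With the tool pointing down it reaches from about 0.325 to 0.775 m from the base axis. Payload 5.5 kg.
Tool frame: the origin (TCP) lies at the centre of the arm's flange, where the gripper is bolted on; the fingertips stand 182 mm ahead of it and the grasp point (between the pads) lies 163 mm ahead of it; z points along the fingers, y is the line along which they close (so a half turn about z gives the same grasp; the last joint's range is limited). The gripper opens to 88 mm and grips with 3 to 60 N. Pads are 20 mm wide; open, the fingers measure 115 mm over their backs; the gripper's body (75 mm by 178 mm) begins 61 mm behind the grasp point.
Start: joints at [-3.249, 5.22, 70.514, -0, 104.267, -3.249], TCP at [0.6, -0, 0.405] pointing down, gripper open.
Joint ranges: [-164.24, 164.24], [-49.07, 125.15], [9.68, 141.18], [-86.29, 266.29], [3.28, 154.24], [-151.56, 151.56]. Speed limits (degrees/s): [147.25, 147.25, 172.46, 180, 180, 180].

### API

Orientations are given as [roll, pitch, yaw] about the fixed x, y, z axes, in that order (R = Rz(yaw) Ry(pitch) Rx(roll)).
In Python, from station import r gives the robot as it stands. The module is installed in compiled form; this text tells all that it offers. Calls block until the motion is done:
- r.reach(position, orientation): joint-space move of the TCP to a pose.
- r.servo_line(position, rotation=None, speed=0.15): straight line of the TCP; rotation=None keeps the orientation; speed is the mean speed in m/s.
- r.move_joints(angles): joint-space move.
- r.let_go() and r.grab(squeeze=None): open the fingers fully, or close them until they stop; squeeze is the grip in N (None keeps the last).
- r.wait(seconds).
- r.inverse_kinematics(position, orientation): joint angles nearest the present ones, or None.
- r.sense(): the state.
- r.snapshot(name): name is "scene" or "side" or "wrist"; returns a dict with "frame" (420x560x3 uint8, red, green, blue), "fx", "fy", "cx", "cy" (pixels), "R" (3x3) and "t" (3): a world point X has camera coordinates R X + t. Camera axes: x right, y down, z forward; pixel columns grow to the right and rows downward; lengths in m; the calibration is good to about 2 mm. A picture is of the moment at which its call begins. There is no depth.
A pose or a line that the arm cannot do raises r.IKError and nothing moves.
- r.hand_in(): hands the job in; it is judged then, once.
The state is a dict: "clock": time; "joints": joint angles; "joint_vel": joint speeds; "joint_torque": joint torques, N m; "tcp_pos": TCP position; "orientation": TCP orientation; "contact_force": force on the tool from outside, world axes, zero at the start; "torque": the same for the moment, N m; "opening": finger opening in m; "gripper_force": force on a finger pad.
Only numpy, scipy, OpenCV 4.12 (cv2) and the standard library are available. Lean on these libraries where they do the work, as an engineer would, in place of code of your own. Each camera call takes 0.05 s, during which the arm holds its last target. There are 200 camera calls.

## Working session

There is one attempt and no reset: what is moved stays moved. The work goes in short steps, each a Python script; the robot and the scene stay as the last script left them, time stands still between calls to the robot, and variables do not carry over. Pictures are saved under pics/ and viewed, at most 10 in all, crops included, and the job is handed in when it is done.

```bash
mkdir -p pics
cat > h.py <<'E'
import numpy as np, cv2
from station import r
def snap(n,f=None):
    s=r.snapshot(n)
    if f: cv2.imwrite(f'pics/{f}.png',s['frame'][:,:,::-1])
    return s
def ray(s,u,v):
    R=np.array(s['R']);t=np.array(s['t']);c=-R.T@t
    d=R.T@np.array([(u-s['cx'])/s['fx'],(v-s['cy'])/s['fy'],1]);return c,d
def onz(s,u,v,z):
    c,d=ray(s,u,v);return c+d*(z-c[2])/d[2]
def proj(s,X):
    p=np.array(s['R'])@np.array(X)+np.array(s['t']);return np.array([s['fx']*p[0]/p[2]+s['cx'],s['fy']*p[1]/p[2]+s['cy']])
def tri(a,b):
    # a=(s,u,v)
    A=np.zeros((3,3));q=np.zeros(3)
    for x in (a,b):
        c,d=ray(*x);d=d/np.linalg.norm(d);P=np.eye(3)-np.outer(d,d);A+=P;q+=P@c
    X=np.linalg.solve(A,q);res=[np.linalg.norm(proj(x[0],X)-np.array(x[1:])) for x in (a,b)]
    return X,res
E
python3 - <<'E'
from h import *
import pickle
S={n:snap(n) for n in('scene','side','wrist')}
pickle.dump(S,open('s0.pkl','wb'))
im=np.hstack([S['scene']['frame'],S['side']['frame']])
for n in S: cv2.imwrite(f'pics/{n}0.png',S[n]['frame'][:,:,::-1]); s=S[n]; print(n,s['fx'],(-np.array(s['R']).T@np.array(s['t'])).round(3), np.array(s['R'])[2].round(2))
print(r.sense())
E
```

```text
scene 437.9556453480521 [-0.222 -0.536  0.624] [ 0.75  0.49 -0.45]
side 415.29722527945734 [-0.45  -0.49   0.833] [ 0.77  0.34 -0.54]
wrist 333.04060949824765 [0.6   0.079 0.383] [-0.   -0.29 -0.96]
{'clock': 0.15, 'joints': array([-3.24681008e+00,  5.25459966e+00,  7.05648012e+01, -4.36902493e-04,
        1.04264458e+02, -3.24952362e+00]), 'joint_vel': array([ 0.17125163, -0.15833759, -0.1792455 ,  0.18219419, -0.01959477,
        0.00450992]), 'joint_torque': array([ 1.35033202e-03, -4.47044814e+01, -4.06907630e+01,  6.99103042e-02,
        2.74600578e-02, -1.16549641e-04]), 'tcp_pos': array([6.00062363e-01, 1.29304843e-05, 4.03763892e-01]), 'orientation': array([-1.79916252e+02, -4.33059480e-03,  9.00026030e+01]), 'contact_force': array([0.78579285, 0.34196512, 0.21940021]), 'torque': array([ 0.00876115,  0.00898851, -0.02273768]), 'gripper_force': 0.0, 'opening': 0.08769918329748999}
```

View pics/scene0.png

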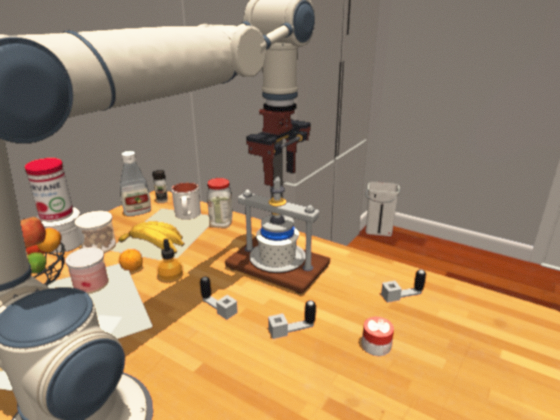

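View pics/side0.png

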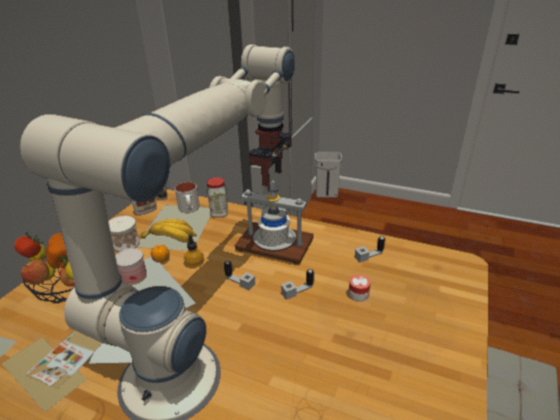

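View pics/wrist0.png

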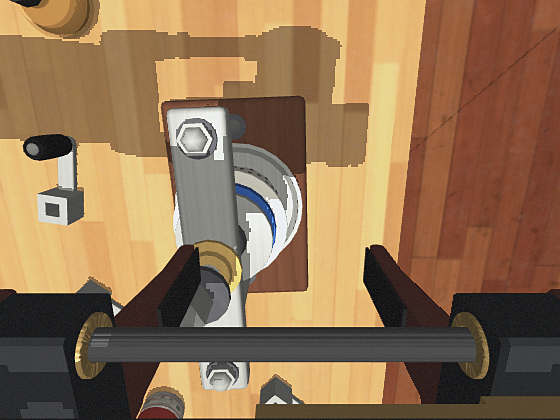

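The scene view shows three lookalike cranks with hubs at (227,307), (278,325) and (391,291). The press stands at about (278,240), with the red pot at (378,335). The side view shows the hubs at (248,281), (290,290) and (362,254). The wrist view shows the spindle just below the crossbar nut, at about (215,300). I'll locate these roughly first.

Run:
```python
from h import *
import pickle
S=pickle.load(open('s0.pkl','rb'))
a,b=S['scene'],S['side']
for n,p,q in [('hubA',(227,307),(248,281)),('hubB',(278,325),(290,290)),('hubC',(391,291),(362,254)),('knobC',(420,273),(381,239)),('knobB',(310,305),(310,271)),('knobA',(205,280),(228,263)),('potlid',(378,327),(360,285)),('shaft?',(278,183),(273,182)),('jar',(220,184),(217,183)),('bottle',(168,240),(191,240)),('corner',(326,259),(302,255))]:
    print(n,tri((a,*p),(b,*q))[0].round(3),np.round(tri((a,*p),(b,*q))[1],1))
```

```text
hubA [ 0.345 -0.03   0.016] [0.2 0.2]
hubB [ 0.342 -0.163  0.031] [0.6 0.4]
hubC [ 0.585 -0.307  0.02 ] [0.3 0.2]
knobC [ 0.629 -0.353  0.061] [0.4 0.3]
knobB [ 0.415 -0.195  0.049] [0.6 0.4]
knobA [0.356 0.039 0.054] [0.1 0.1]
potlid [ 0.396 -0.345  0.069] [2.5 1.7]
shaft? [ 0.573 -0.014  0.223] [0.6 0.5]
jar [0.662 0.247 0.127] [0.4 0.3]
bottle [0.373 0.168 0.1  ] [3.2 2.5]
corner [ 0.403 -0.202  0.147] [17.2 12.2]
```

Run:
```python
from h import *
import pickle
O=[180,0,90]
S={}
r.reach([0.6,0,0.45],O)
for k,p in [('sh1',[.545,-.075,.41]),('sh2',[.605,-.075,.41]),('cr1',[.64,-.36,.34]),('cr2',[.56,-.36,.34])]:
    try: r.reach(p,O)
    except r.IKError as e: print(k,e); continue
    r.wait(.15); S[k]=snap('wrist'); S[k]['tcp']=r.sense()['tcp_pos']
pickle.dump(S,open('s1.pkl','wb'))
print(S.keys(), r.sense()['clock'])
def mont(a,b,f):
    cv2.imwrite(f,np.hstack([S[a]['frame'][:300,80:480],S[b]['frame'][:300,80:480]])[:,:,::-1])
mont('sh1','sh2','pics/sh.png');mont('cr1','cr2','pics/cr.png')
```

```text
dict_keys(['sh1', 'sh2', 'cr1', 'cr2']) 3.6333
```

View pics/sh.png

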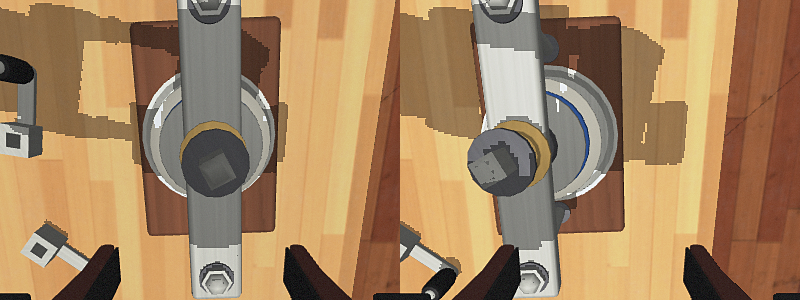

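View pics/cr.png

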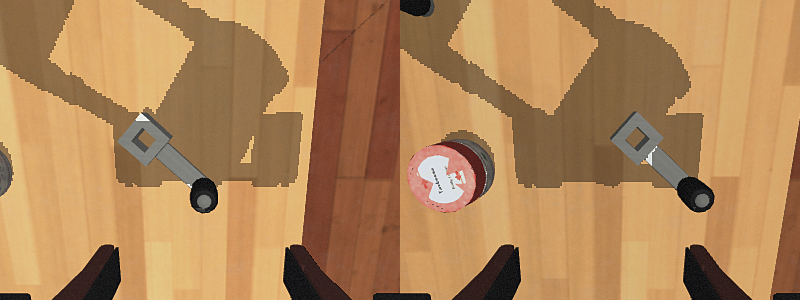

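Shaft image: the dark shoulder disc with its square shaft is at about (295,163) in view 1 and (180,165) in view 2, in full-frame coordinates. Crank image: hub hole at about (225,140) and (315,137), knob top at about (284,200) and (385,200). I'll enlarge these for accurate corners.

Run:
```python
from h import *
import pickle
S=pickle.load(open('s1.pkl','rb'))
def crop(k,u,v,n,c): 
    f=S[k]['frame'][v:v+n,u:u+n].astype(float)
    if c: f=np.clip((f-20)*1.9,0,255)
    return cv2.resize(f.astype(np.uint8),(400,300) if 0 else (300,300),interpolation=cv2.INTER_NEAREST)[:,:,::-1]
def crop2(k,u,v,w,h,s,c): 
    f=S[k]['frame'][v:v+h,u:u+w].astype(float)
    if c: f=np.clip((f-30)*2.2,0,255)
    return cv2.resize(f.astype(np.uint8),(w*s,h*s),interpolation=cv2.INTER_NEAREST)[:,:,::-1]
top=np.hstack([crop2('sh1',250,120,100,80,4,1),crop2('sh2',140,120,100,80,4,1)])
bot=np.hstack([crop2('cr1',190,105,133,93,3,0)[:, :399],crop2('cr2',283,105,133,93,3,0)[:, :399]])
bot=np.hstack([bot,np.zeros((bot.shape[0],2,3),np.uint8)])
cv2.imwrite('pics/z1.png',np.vstack([top,bot]))
```

```text
(no output)
```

View pics/z1.png

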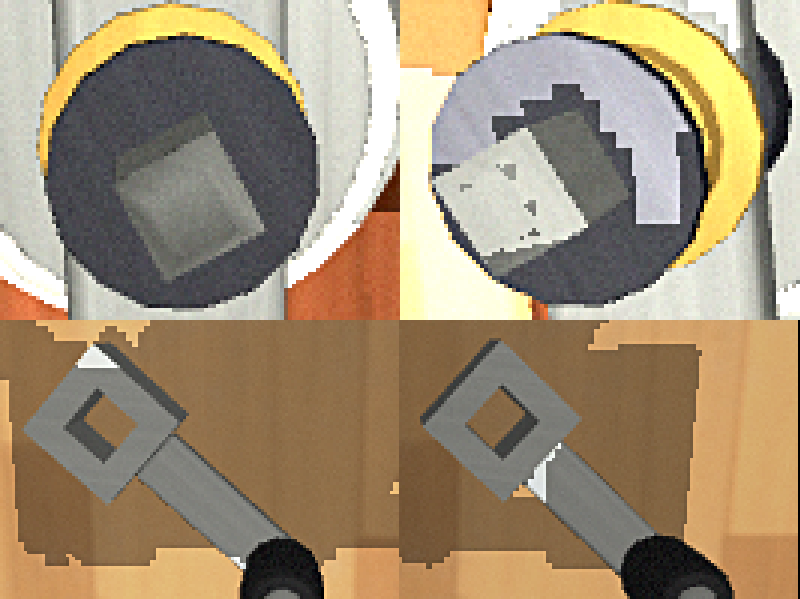

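Enlarged view: the shaft's 13 mm section corners are at (116,183), (216,133), (265,228), (168,283) in view 1 and (432,178), (527,126), (588,228), (492,277) in view 2. The shoulder discs are centred at (183,172) and (569,170). The hub-hole centres are at (101,424) and (502,421).

Run:
```python
from h import *
import pickle
S=pickle.load(open('s1.pkl','rb'))
f1=lambda p:(S['sh1'],250+p[0]/4-.5,120+p[1]/4-.5)
f2=lambda p:(S['sh2'],140+(p[0]-400)/4-.5,120+p[1]/4-.5)
A=[(116,183),(216,133),(265,228),(168,283)];B=[(432,178),(527,126),(588,228),(492,277)]
P=[]
for a,b in zip(A,B):
    X,e=tri(f1(a),f2(b));P.append(X);print(X.round(4),np.round(e,1))
P=np.array(P);print('c22',P.mean(0))
for i in range(4):
    d=P[(i+1)%4]-P[i];print(np.linalg.norm(d).round(4),np.degrees(np.arctan2(d[1],d[0]))%90)
print('shoulder',tri(f1((183,172)),f2((569,170))))
g1=lambda p:(S['cr1'],190+p[0]/3-.5,105+(p[1]-320)/3-.5)
g2=lambda p:(S['cr2'],283+(p[0]-400)/3-.5,105+(p[1]-320)/3-.5)
print('hole',tri(g1((101,424.5)),g2((502.5,421))))
C=[];
for a,b in zip([(24,432),(95,346),(183,419),(108,502)],[(424,420),(502,345),(580,418),(504,500)]):
    X,e=tri(g1(a),g2(b));C.append(X);print(X.round(4),np.round(e,1))
C=np.array(C);print('hubc',C.mean(0))
for i in range(4):
    d=C[(i+1)%4]-C[i];print(np.linalg.norm(d[:2]).round(4),np.degrees(np.arctan2(d[1],d[0]))%90)
print('knob',tri((S['cr1'],284,201),(S['cr2'],384,199)))
for k in ('sh1','cr1'): print(S[k]['tcp'])
```

```text
[ 0.5444 -0.0192  0.2392] [0.2 0.2]
[ 0.5556 -0.0135  0.2389] [0.4 0.4]
[ 0.5614 -0.0247  0.2387] [0.4 0.4]
[ 0.5503 -0.0305  0.2401] [0.3 0.3]
c22 [ 0.55291675 -0.02197567  0.23920658]
0.0126 26.934891833086873
0.0126 27.479489192872983
0.0126 27.493549567404273
0.0128 27.7624673352433
shoulder (array([ 0.55290736, -0.02165045,  0.21566785]), [np.float64(0.13177650010641584), np.float64(0.13178078555827066)])
hole (array([ 0.59122925, -0.30364175,  0.02939006]), [np.float64(0.008183254200118105), np.float64(0.008221833194495865)])
[ 0.569  -0.3046  0.0291] [1.4 1.5]
[ 0.5905 -0.2825  0.0288] [0.5 0.5]
[ 0.6142 -0.3029  0.0239] [0.4 0.4]
[ 0.5923 -0.3259  0.03  ] [0.2 0.2]
hubc [ 0.59149468 -0.3039724   0.02794309]
0.0309 45.770135631567584
0.0313 49.34505270678439
0.0318 46.48163673949762
0.0316 47.56106971050144
knob (array([ 0.64328016, -0.34922114,  0.06138575]), [np.float64(0.5188147993606385), np.float64(0.5219305903258952)])
[ 0.54552495 -0.07423941  0.41025568]
[ 0.64051406 -0.35831857  0.34130028]
```

```bash
cat >> h.py <<'E'
G=0.163
def st():
    s=r.sense();print('t',round(s['clock'],2),'p',s['tcp_pos'].round(4),'o',s['orientation'].round(1),'F',s['contact_force'].round(1),'T',s['torque'].round(2),'op',round(s['opening'],4),'gf',round(s['gripper_force'],1));return s
E
python3 - <<'E'
from h import *
h=np.array([.5913,-.3038]);O=[180,0,138]
r.reach([*h,.30],O)
r.servo_line([*h,G+.025],O,.15);st()
r.grab(50);st()
r.servo_line([*h,G+.025+.06],O,.12);st()
s=np.array([.5529,-.0218]);O2=[180,0,117.4]
r.servo_line([*h,G+.025+.26],O,.35)
r.reach([*s,G+.025+.256],O2);r.wait(.3);st()
print(r.sense()['joints'].round(1))
snap('scene','ins_scene');snap('side','ins_side')
a=cv2.imread('pics/ins_scene.png')[120:280,180:380];b=cv2.imread('pics/ins_side.png')[120:280,180:380]
cv2.imwrite('pics/ins.png',cv2.resize(np.hstack([a,b]),None,fx=2,fy=2))
E
```

```text
t 5.28 p [ 0.5916 -0.3041  0.1895] o [1.80e+02 1.00e-01 1.38e+02] F [ 0.4 -0.9  0.7] T [ 0.03 -0.05 -0.03] op 0.0877 gf 0.0
t 6.17 p [ 0.5913 -0.3038  0.1879] o [-180.   -0.  138.] F [ 0.2  0.4 -0.3] T [-0.01 -0.04 -0.01] op 0.0318 gf 50.0
t 6.83 p [ 0.5912 -0.3037  0.2474] o [-180.   -0.  138.] F [-0.  -0.4 -2.8] T [ 0.07 -0.03 -0.02] op 0.0316 gf 50.0
t 8.95 p [ 0.5531 -0.0226  0.4438] o [-180.    -0.   117.3] F [ 0.7 -0.4 -1.6] T [ 0.08 -0.    0.05] op 0.0318 gf 50.0
[ -5.9  -1.3  73.2  -0.  108.1 -33.2]
```

View pics/ins.png

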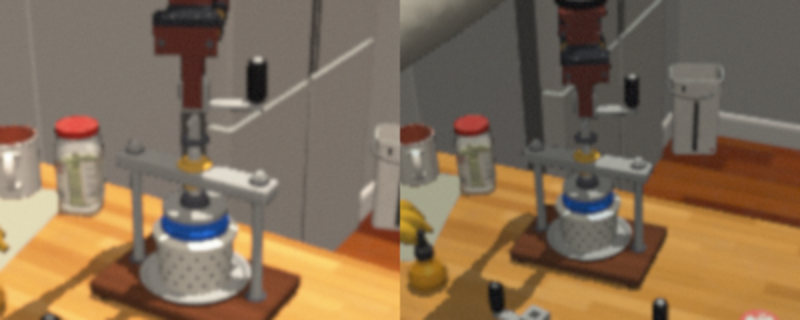

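The crank is held level, hub over the shaft at about (195,115) in the left half and knob at (257,80). I'll lower it, checking the force as it goes.

Run:
```python
from h import *
s=np.array([.5529,-.0218]);O=[180,0,117.4]
for z in list(np.arange(.250,.2205,-.005))+list(np.arange(.220,.2125,-.0015)):
    r.servo_line([*s,G+.025+z],O,.06); q=r.sense(); F=q['contact_force']
    print(round(z,4),(q['tcp_pos']-[0,0,G+.025]).round(4),F.round(1),q['torque'].round(2),round(q['clock'],2))
    if F[2]>10 or np.linalg.norm(F[:2])>20: break
```

```text
0.25 [ 0.5529 -0.0218  0.2492] [ 0.6 -0.5 -3. ] [ 0.09 -0.03 -0.05] 9.3
0.245 [ 0.5529 -0.0218  0.2444] [-0.9 -0.3 -1.5] [ 0.09 -0.02 -0.04] 9.55
0.24 [ 0.5529 -0.0218  0.2395] [ 0.5  0.2 -1.9] [ 0.04 -0.06  0.02] 9.8
0.235 [ 0.5529 -0.0218  0.2345] [ 0.7 -0.1 -2.6] [ 0.03 -0.02  0.02] 10.05
0.23 [ 0.5529 -0.0218  0.2294] [-0.4 -0.9 -1.8] [ 0.04 -0.   -0.02] 10.3
0.225 [ 0.5529 -0.0218  0.2244] [-0.5 -0.6 -2. ] [ 0.07 -0.01 -0.  ] 10.55
0.22 [ 0.5529 -0.0218  0.2195] [-0.3 -0.9 -1. ] [ 0.05 -0.02 -0.04] 10.8
0.2185 [ 0.5529 -0.0218  0.2185] [-0.8 -0.3 -1.5] [ 0.05 -0.01 -0.01] 11.05
0.217 [ 0.5528 -0.0218  0.2183] [-1.2  0.1  4.1] [-0.    0.15  0.03] 11.3
0.2155 [ 0.5526 -0.0218  0.2183] [-1.3  0.1  9.6] [ 0.15  0.4  -0.01] 11.55
0.214 [ 0.5524 -0.0217  0.2182] [-2.6 -0.1 15.1] [ 0.13  0.74 -0.02] 11.8
```

Seated: the force rises at 0.218, about 31 mm below first entry. Next I release, grip the knob and wind.

```bash
cat > w.py <<'E'
from h import *
s=np.array([.5529,-.0218]);Y=117.4;O=[180,0,Y];S0=.2182;a0=-62.6
def kn(a,rad=.07): return s+rad*np.array([np.cos(np.radians(a)),np.sin(np.radians(a))])
E
python3 - <<'E'
from w import *
r.servo_line([*s,G+.025+S0],O,.06)
r.let_go()
r.servo_line([*s,G+S0+.088],O,.25)
r.servo_line([*kn(a0),G+S0+.088],O,.25)
r.servo_line([*kn(a0),G+S0+.040],O,.2)
r.grab(30);st()
a=0;k=0
while a<800:
    a+=15 if a<560 else 7
    p=kn(a0-a)
    r.servo_line([*p,G+S0+.040-.006*a/360],O,.15)
    q=r.sense();F=q['contact_force'];k+=1
    tq=np.array([np.sin(np.radians(a0-a)),-np.cos(np.radians(a0-a))])  # direction of motion
    ft=-F[:2]@tq; fr=F[:2]@(kn(0)*0+np.array([np.cos(np.radians(a0-a)),np.sin(np.radians(a0-a))]))
    if k%6==0 or a>560 or abs(ft)>8: print(a,'ft',ft.round(1),'fr',fr.round(1),'fz',F[2].round(1),'t',round(q['clock'],2),'op',round(q['opening'],4))
    if ft>15 or np.linalg.norm(F)>35: break
st();open('a.txt','w').write(str(a))
E
```

```text
t 15.26 p [ 0.5851 -0.0839  0.4211] o [-180.    -0.   117.4] F [0.4 0.5 0.7] T [-0.05  0.01 -0.06] op 0.0237 gf 30.0
90 ft 1.0 fr 5.7 fz 3.7 t 16.91 op 0.0234
180 ft -0.1 fr 4.0 fz 3.6 t 18.56 op 0.0238
270 ft -0.6 fr -0.4 fz 3.8 t 20.21 op 0.0236
360 ft -0.0 fr -0.0 fz 1.6 t 21.86 op 0.0239
450 ft -0.5 fr 5.8 fz 4.6 t 23.51 op 0.0239
540 ft -0.5 fr 2.9 fz 4.7 t 25.16 op 0.0237
570 ft 0.7 fr 3.0 fz 4.1 t 25.71 op 0.0237
577 ft -0.8 fr 1.7 fz 4.8 t 25.96 op 0.0239
584 ft 0.1 fr 1.7 fz 3.5 t 26.21 op 0.0235
591 ft -0.2 fr 0.8 fz 3.6 t 26.46 op 0.0236
598 ft 1.0 fr 0.3 fz 3.4 t 26.71 op 0.0236
605 ft 0.6 fr -0.2 fz 4.4 t 26.96 op 0.0234
612 ft -0.1 fr -2.2 fz 4.0 t 27.21 op 0.0233
619 ft 0.5 fr -2.2 fz 4.7 t 27.46 op 0.0231
626 ft 0.6 fr -3.1 fz 4.2 t 27.71 op 0.0236
633 ft 0.0 fr -3.7 fz 3.5 t 27.96 op 0.0236
640 ft -0.0 fr -4.2 fz 3.7 t 28.21 op 0.0232
647 ft -0.2 fr -3.6 fz 3.4 t 28.46 op 0.0235
654 ft 0.8 fr -4.0 fz 3.1 t 28.71 op 0.0237
661 ft 0.6 fr -4.0 fz 1.9 t 28.96 op 0.0233
668 ft -0.3 fr -3.7 fz 2.3 t 29.21 op 0.0236
675 ft 0.2 fr -4.8 fz 1.7 t 29.46 op 0.0233
682 ft 1.1 fr 
[... 208 characters left out ...]
717 ft 1.0 fr -3.4 fz 0.7 t 30.96 op 0.0235
724 ft -0.4 fr -2.4 fz 0.7 t 31.21 op 0.0237
731 ft 0.0 fr -1.3 fz 0.4 t 31.46 op 0.0235
738 ft 0.4 fr -0.4 fz -0.5 t 31.71 op 0.0234
745 ft -0.5 fr 0.2 fz 0.7 t 31.96 op 0.0235
752 ft 0.6 fr 1.3 fz 1.3 t 32.21 op 0.0235
759 ft 1.2 fr 1.4 fz 2.4 t 32.46 op 0.0237
766 ft 4.0 fr 1.4 fz 2.0 t 32.71 op 0.0235
773 ft 4.8 fr 2.3 fz 2.4 t 32.96 op 0.0234
780 ft 4.0 fr 2.8 fz 2.7 t 33.21 op 0.0236
787 ft -1.0 fr 4.3 fz 6.8 t 33.46 op 0.0233
794 ft -0.8 fr 4.6 fz 6.1 t 33.71 op 0.0235
801 ft -1.5 fr 4.6 fz 7.6 t 33.96 op 0.0236
t 33.96 p [ 0.4961 -0.0631  0.4086] o [-1.799e+02 -1.000e-01  1.174e+02] F [-4.6 -1.5  7.6] T [-0.13  0.53 -0.04] op 0.0236 gf 30.0
```

Run:
```python
from h import *
snap('scene','w_scene');snap('side','w_side')
a=cv2.imread('pics/w_scene.png')[130:280,190:340];b=cv2.imread('pics/w_side.png')[130:280,200:350]
cv2.imwrite('pics/w.png',cv2.resize(np.hstack([a,b]),None,fx=2.66,fy=2.66,interpolation=cv2.INTER_CUBIC))
```

```text
(no output)
```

View pics/w.png

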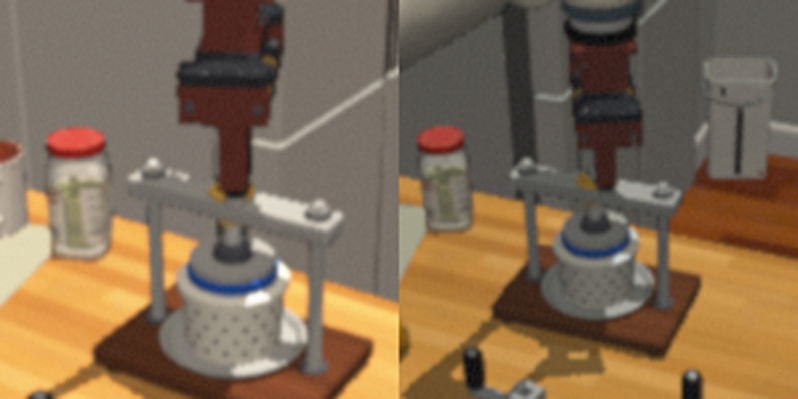

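The plate now sits on the blue follower, at about (232,265) in the left half, where there was a gap before. The gripper hides the hub. I'll rotate the tool about the free-turning knob so the wrist camera can see the hub.

Run:
```python
from h import *
p=r.sense()['tcp_pos']
r.servo_line(p,[180,0,36.4],.15); st(); r.wait(.2); st()
s=snap('wrist','hub');import pickle;pickle.dump(s,open('s2.pkl','wb'))
```

```text
t 35.62 p [ 0.4962 -0.0632  0.4086] o [-180.     0.    36.5] F [-2.7 -0.8  4.5] T [-0.01  0.52  0.03] op 0.0233 gf 30.0
t 35.83 p [ 0.4962 -0.0632  0.4085] o [-180.     0.    36.4] F [-2.9 -0.4  5.1] T [0.01 0.49 0.02] op 0.0233 gf 30.0
```

View pics/hub.png

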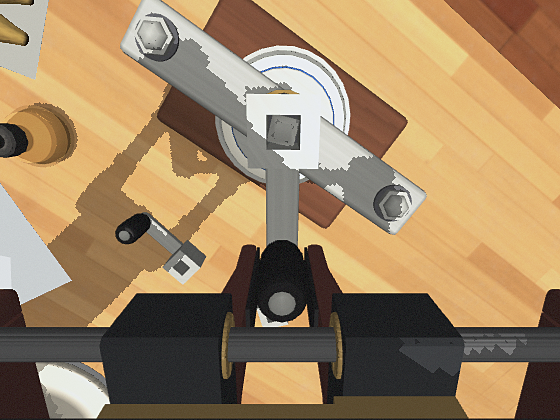

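The crank sits on the shaft, with the hub at (283,130) in line with the arm and the shaft top visible in the hole. The force rise at 766–780° was weak, so I'll test for the stop again. This time the fingers close tangentially for a firmer hold.

Run:
```python
from w import *
import pickle
a=801;z=r.sense()['tcp_pos'][2]+.001
S=[]
for i in range(12):
    a+=4;ang=a0-a
    r.servo_line([*kn(ang),z],[180,0,(ang+180)%360 if (ang+180)%360<200 else (ang+180)%360-360],.15)
    q=r.sense();F=q['contact_force'];an=np.radians(ang)
    ft=-F[:2]@np.array([np.sin(an),-np.cos(an)]);fr=F[:2]@np.array([np.cos(an),np.sin(an)])
    d=q['tcp_pos'][:2]-s
    print(a,'ft',ft.round(1),'fr',fr.round(1),'fz',F[2].round(1),'Tz',q['torque'][2].round(2),'lag',((np.degrees(np.arctan2(d[1],d[0]))-ang+180)%360-180).round(2),round(q['clock'],2))
    if ft>18: break
pickle.dump(snap('wrist','hub2'),open('s3.pkl','wb'));open('a.txt','w').write(str(a))
a=cv2.imread('pics/hub.png')[80:180,220:340];b=cv2.imread('pics/hub2.png')[80:180,220:340]
cv2.imwrite('pics/hubz.png',cv2.resize(np.hstack([a,b]),None,fx=3.3,fy=3.3,interpolation=cv2.INTER_NEAREST))
```

```text
805 ft -0.4 fr 2.4 fz 1.2 Tz -0.02 lag 0.01 36.12
809 ft 0.2 fr 0.4 fz -0.6 Tz 0.01 lag 0.04 36.38
813 ft 0.5 fr -0.3 fz -0.9 Tz 0.0 lag 0.07 36.62
817 ft 0.0 fr 0.3 fz -0.2 Tz 0.02 lag 0.08 36.88
821 ft -0.0 fr 0.0 fz -1.1 Tz 0.03 lag 0.1 37.12
825 ft 0.2 fr -0.0 fz -1.9 Tz -0.04 lag 0.13 37.38
829 ft 1.2 fr 0.8 fz -2.4 Tz 0.05 lag 0.16 37.62
833 ft 0.6 fr -0.3 fz -1.8 Tz 0.03 lag 0.11 37.88
837 ft 0.4 fr -0.4 fz -2.4 Tz 0.01 lag 0.09 38.12
841 ft 0.7 fr -1.2 fz -2.9 Tz -0.05 lag 0.08 38.38
845 ft 0.1 fr -0.9 fz -4.5 Tz -0.0 lag 0.09 38.62
849 ft 1.7 fr -1.7 fz -3.7 Tz 0.03 lag 0.22 38.88
```

Run:
```python
from h import *
snap('scene','n_scene')
R=lambda f,y,x,h,w:cv2.resize(cv2.imread(f'pics/{f}.png')[y:y+h,x:x+w],(400,300),interpolation=cv2.INTER_NEAREST)
top=np.hstack([R('hub',90,223,90,120),R('hub2',90,223,90,120)])
bot=np.hstack([R('scene0',195,235,75,100),R('n_scene',195,235,75,100)])
cv2.imwrite('pics/fin.png',np.vstack([top,bot]))
```

```text
(no output)
```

View pics/fin.png

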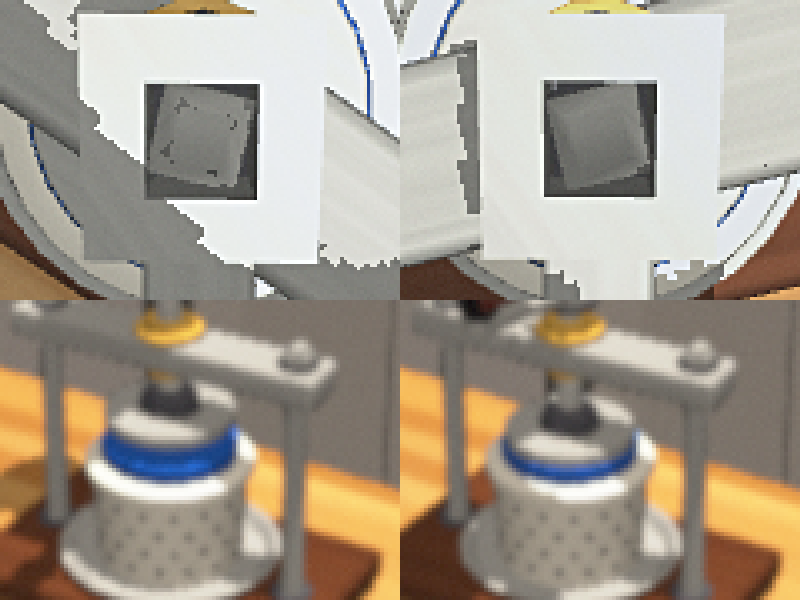

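The two hub views differ. At 801° the shaft led the hub by about 10°, and now it lags by about 10°, so the crank is driving clockwise with its play taken up. The lower pair shows the gap nearly closed. No firm stop yet, so I continue in small steps with slight downward pressure.

Run:
```python
from w import *
import pickle
a=849;z=r.sense()['tcp_pos'][2]-.0015
r.grab(50)
for i in range(26):
    a+=4;ang=a0-a;yaw=max((ang+180+180)%360-180,-58);an=np.radians(ang)
    z-=.006*4/360
    r.servo_line([*kn(ang),z],[180,0,yaw],.15)
    q=r.sense();F=q['contact_force']
    ft=-F[:2]@np.array([np.sin(an),-np.cos(an)]);fr=F[:2]@np.array([np.cos(an),np.sin(an)])
    print(a,'ft',ft.round(1),'fr',fr.round(1),'fz',F[2].round(1),'z',q['tcp_pos'][2].round(4),round(q['clock'],2))
    if ft>18: break
    if F[2]>7: z+=.001
pickle.dump(snap('wrist','hub3'),open('s4.pkl','wb'));open('a.txt','w').write(f'{a} {z}')
```

```text
853 ft 4.4 fr -0.6 fz -1.2 z 0.4087 39.44
857 ft 7.0 fr 0.2 fz 0.3 z 0.4086 39.69
861 ft 6.7 fr -0.2 fz 0.5 z 0.4086 39.94
865 ft 6.5 fr -0.5 fz -0.0 z 0.4086 40.19
869 ft 3.8 fr -0.9 fz 1.7 z 0.4086 40.44
873 ft 1.3 fr -2.0 fz 1.5 z 0.4085 40.69
877 ft -2.2 fr -1.8 fz 3.9 z 0.4084 40.94
881 ft -1.3 fr -2.1 fz 5.5 z 0.4082 41.19
885 ft -1.2 fr -2.6 fz 4.8 z 0.4082 41.44
889 ft -1.5 fr -1.9 fz 5.9 z 0.4082 41.69
893 ft -0.3 fr -1.6 fz 5.0 z 0.4081 41.94
897 ft -0.2 fr -1.2 fz 5.7 z 0.4081 42.19
901 ft -0.0 fr -0.9 fz 6.1 z 0.4081 42.44
905 ft -0.1 fr -1.1 fz 5.8 z 0.4081 42.69
909 ft 0.3 fr -0.1 fz 7.2 z 0.408 42.94
913 ft -0.9 fr -1.3 fz 5.5 z 0.4083 43.19
917 ft -0.1 fr -2.4 fz 6.0 z 0.4082 43.44
921 ft 0.6 fr -2.2 fz 6.1 z 0.4081 43.69
925 ft 0.1 fr -3.7 fz 7.5 z 0.408 43.94
929 ft 0.6 fr -4.3 fz 4.1 z 0.4083 44.19
933 ft 1.1 fr -5.1 fz 2.5 z 0.4083 44.44
937 ft -0.0 fr -5.0 fz 3.2 z 0.4082 44.69
941 ft 2.3 fr -5.5 fz 4.3 z 0.4082 44.94
945 ft 4.7 fr -6.1 fz 4.3 z 0.4082 45.19
949 ft 6.7 fr -6.2 fz 6.1 z 0.4082 45.44
953 ft 7.3 fr -6.1 fz 6.4 z 0.4082 45.69
```

Force humps repeat every 90°: the spindle is on its stop, and at about 7 N the hub cams over the greased square. Each slip knocks the shaft back about 30°, and further winding returns it. At 953° the shaft is pressed on the stop again, so I ease back to the centre of the play (about 931°), release, regrip by the hub and lift.

Run:
```python
from w import *
z=r.sense()['tcp_pos'][2]
for a in (945,938,931):
    r.servo_line([*kn(a0-a),z],[180,0,-58],.15)
    F=r.sense()['contact_force'];an=np.radians(a0-a);print(a,'ft',(-F[:2]@np.array([np.sin(an),-np.cos(an)])).round(1),F.round(1))
r.let_go();st()
p=kn(a0-931);Sz=.2057
r.servo_line([*p,G+Sz+.088],None,.25)
O3=[180,0,87.4]
r.reach([*s,G+Sz+.088],O3)
r.servo_line([*s,G+Sz+.025],O3,.15)
st();r.grab(50);q=st()
z0=q['tcp_pos'][2]
for dz in (.010,.030,.05):
    r.servo_line([*s,z0+dz],O3,.1);st()
```

```text
945 ft 6.5 [-7.8 -3.3  6.2]
938 ft 1.5 [-2.6 -5.3  4.3]
931 ft 0.7 [-0.9 -3.2  4.1]
t 47.58 p [0.5573 0.0481 0.4082] o [-180.    0.  -58.] F [-0.5  0.1  0.5] T [ 0.1   0.03 -0.02] op 0.0878 gf 0.0
t 50.75 p [ 0.5529 -0.0218  0.3943] o [180.   -0.   87.4] F [-0.2 -1.1  1.1] T [-0.02  0.06  0.03] op 0.0882 gf 0.0
t 51.65 p [ 0.5529 -0.0218  0.3937] o [-180.    -0.    87.4] F [0.2 0.6 0.7] T [ 0.   -0.01  0.  ] op 0.0316 gf 50.0
t 51.9 p [ 0.5529 -0.0218  0.4042] o [180.    0.   87.4] F [ 0.   0.4 -2.3] T [-0.01  0.04  0.03] op 0.0316 gf 50.0
t 52.25 p [ 0.553  -0.0218  0.4242] o [179.9   0.   87.4] F [ 0.  -0.9 -2.3] T [-0.12  0.02  0.  ] op 0.0319 gf 50.0
t 52.6 p [ 0.553  -0.0218  0.4439] o [179.9   0.   87.4] F [ 0.7  0.5 -3.1] T [-0.03  0.04  0.01] op 0.0318 gf 50.0
```

Run:
```python
from w import *
O3=[180,0,87.4];h=[.59,-.31]
r.servo_line([*h,.46],O3,.3)
r.servo_line([*h,G+.025+.012],O3,.25)
F0=r.sense()['contact_force'][2]
for u in (.007,.004,.0025,.001,-.0005,-.002):
    r.servo_line([*h,G+.025+u],O3,.06);q=r.sense();print(u,q['tcp_pos'][2].round(4),q['contact_force'].round(1))
    if q['contact_force'][2]>F0+5: break
r.let_go();st()
r.servo_line([*h,G+.025+.13],O3,.25);st()
r.reach([.575,-.085,.41],[180,0,90]);r.wait(.1)
import pickle;pickle.dump(snap('wrist','end'),open('s5.pkl','wb'));snap('scene','end_s');st()
```

```text
0.007 0.1956 [-0.7 -0.2 -2.6]
0.004 0.1917 [ 0.5  0.  -2.3]
0.0025 0.1903 [-0.5  0.4 -2.7]
0.001 0.1888 [ 0.3 -1.1 -1.9]
-0.0005 0.1879 [ 0.3 -0.3 -0.3]
-0.002 0.1876 [-0.6  0.8  5.1]
t 57.39 p [ 0.59  -0.31   0.186] o [-180.    -0.    87.4] F [ 0.  -0.6 -0.2] T [-0.04  0.01  0.02] op 0.088 gf 0.0
t 58.07 p [ 0.5899 -0.3099  0.3164] o [-179.9   -0.    87.4] F [ 0.7 -0.4 -1. ] T [ 0.   -0.02 -0.01] op 0.0873 gf 0.0
t 59.23 p [ 0.5752 -0.0864  0.4087] o [-179.9   -0.    89.9] F [-0.4  0.5  0.2] T [ 0.   -0.02 -0.02] op 0.0878 gf 0.0
```

Run:
```python
from h import *
import pickle
def ang(s,z22):
    c=proj(s,[.5529,-.0218,z22]);g=cv2.cvtColor(s['frame'],cv2.COLOR_RGB2GRAY).astype(np.float32)
    g=cv2.GaussianBlur(g,(3,3),0.8);gx=cv2.Sobel(g,5,1,0);gy=cv2.Sobel(g,5,0,1)
    x,y=np.meshgrid(np.arange(g.shape[1]),np.arange(g.shape[0]));m=np.hypot(x-c[0],y-c[1])<26
    w=np.hypot(gx,gy)[m];a=np.degrees(np.arctan2(-gy,gx))[m]%90   # world angle mod 90 (yaw-90 cam: right=+x, up=+y)
    h,_=np.histogram(a,bins=30,range=(0,90),weights=w);print(c.round(0),h.argsort()[::-1][:5]*3+1.5)
S=pickle.load(open('s1.pkl','rb'));ang(S['sh1'],.239);ang(S['sh2'],.239)
e=pickle.load(open('s5.pkl','rb'));ang(e,.228)
# edge mask print of the shaft area
c=proj(e,[.5529,-.0218,.228]).astype(int);g=cv2.cvtColor(e['frame'],cv2.COLOR_RGB2GRAY)
for row in g[c[1]-26:c[1]+27:2,c[0]-26:c[0]+27:2]: print(' '.join(f'{v:3d}' for v in row))
```

```text
[297. 171.] [25.5 22.5 28.5 31.5 16.5]
[167. 170.] [25.5 46.5 22.5 31.5 28.5]
[234. 142.] [ 1.5 88.5  4.5  7.5 10.5]
224 226 224 254 108 114 115 120  60  65  69  68  64  64  70  65  67  69  67  65  68  65  68  64  68  66  70
224 228 231  89 107 112 119 123  61  61  69  66  67  62  68  64  68  66  63  63  65  66  67  69  69  69  68
226 229 189 108 113 115 118 121  63  67  67  68  65  66  68  69  67  64  64  67  67  65  68  70  68  73  70
227 237  97 115 113 113  59  59  68  65  67  66  64  67  66  61  67  68  63  68  66  68  64  68  68  69  71
239 156 110 118 113 117  59  66  69  63  66  66  69  66  67  68  70  67  67  69  68  65  70  65  70  70  69
255 104 110 117 111 113 127  67  65  67  69  64  64  68  67  68  64  63  66  64  62  64  69  68  68  72  68
120 112 115 114 113 118 123  64  65  66  71  74  76  72  77  74  74  77  71  78  77  77  64  64  68  65  67
108 114 115 118 115 115  90  81 100  87  90  94  91  93  96  94  95 103 102 102  73  71  67  61  67  69  70
104 115 111 118 114 115  87  91  88  89  94  92  93  95 100 100  97  98  99  99  69  72  63  68  67  68  67
 88 114 114
[... 1232 characters left out ...]
  89  93  91  90  96  95 102  65  68  65  68  67  72
168 169 181 115  62  66  65  61  64  67  63  60  65  63  62  65  65  66  66  63  68  66  66  68  66  67  68
169 168 169 144  88  63  62  71  67  65  62  62  63  66  66  69  68  65  67  67  66  70  62  65  66  63  67
172 165 166 173 126  70  66  65  66  65  71  62  67  62  64  66  66  67  65  64  63  64  64  65  65  67  62
150 167 168 169 176 150  54  67  66  68  67  67  67  67  61  65  67  65  65  66  67  61  64  68  69  68  66
 42 172 167 166 170 180  93  80  60  65  66  66  68  67  65  64  67  69  69  65  64  67  68  64  64  65  88
 47  35 172 166 166 174  84 119 138  84  57  62  65  66  63  61  65  66  68  65  64  64  68  61  38 108 126
```

Run:
```python
from h import *
print(r.hand_in())
```

```text
the job is handed in; nothing more can be done
None
```

The press is wound to its stop with the plate on the blue follower, and the crank is lifted off and set down flat at about (0.59, -0.31) without touching the pot, bottle or jar; handed in at about 59 s, after the hub slipped on the square twice at the stop and I wound it back up to the stop each time, though the last check of the stop was only force and shaft angle, not a measured gap.

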